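Park the captive screw and draw out the lamp tray

ROBOT

A 6-joint arm with a two-finger parallel gripper is mounted at the origin on the work surface. World frame = base frame: x ahead of the robot, y to its left, z up, the work surface at z = 0. Lengths are in m, angles in degrees, forces in N, time in s.
With the tool pointing down it reaches from about 0.4 to 0.825 m from the base axis. Payload 7 kg.
Tool frame: the origin (TCP) lies at the very end of the fingers, on their centre line; the grasp point (between the pads) lies 19 mm behind it; z points along the fingers, y is the line along which they close (so a half turn about z gives the same grasp; the last joint's range is limited). The gripper opens to 88 mm and grips with 3 to 60 N. Pads are 19 mm wide; open, the fingers measure 130 mm over their backs; the gripper's body (78 mm by 193 mm) begins 47 mm behind the grasp point.
Start: joints at [83.6, 20.546, 0.682, 0, -70.136, -16.507], TCP at [0.263, 0.622, 0.227] pointing down, gripper open.
Joint ranges: [-176.03, 176.03], [-82.01, 121.73], [-58.28, 71.71], [-173.87, 95.51], [-174.79, -0.11], [-173.66, 173.66]. Speed limits (degrees/s): [136.94, 136.94, 172.46, 180, 180, 180].

INTERFACE

Orientations are given as [roll, pitch, yaw] about the fixed x, y, z axes, in that order (R = Rz(yaw) Ry(pitch) Rx(roll)).
In Python, from plant import ctrl gives the robot as it stands.
- The arm moves only by the tool carry_out, never from a script. Its argument "deltas" is a list that holds one entry, the list of rows, each a list of 5 numbers: the shift along the tool's x, y, z scaled (see below), then the turn about the tool's z scaled (see below), then the opening, from -1 (shut) to 1 (fully open). A call has 1 to 5 rows; each row is the pose to reach, as a shift and turn from the pose commanded when the call began, along the tool's axes at that moment, turning the shorter way round; what a row does not reach only later rows make up. The controller multiplies each number of a shift by 20 cm and each number of a turn by 2 pi rad. A row lasts 1/10 s, in which the tool goes at most 50 mm and 8.59 degrees, less where a joint would pass 70% of its speed; a pose out of reach is approached as far as the arm can. A call with a number of a shift or a turn outside -1 to 1 is refused whole. A call with a gripper value outside its range is refused whole. The fingers move at their own pace and stop on an object; the grip force is fixed at half the most. Time passes only in rows, so rows that repeat a pose let the fingers close. It gives the time, the measured TCP pose, the force, the opening and the grip force at its end, in the units of the state.
- ctrl.get_obs(): the state, without advancing time (a new reading comes with each control period).
- ctrl.snapshot(name): name is "side" or "top" or "wrist"; returns a dict with "color" (384x512x3 uint8, red, green, blue), "camera_matrix" (3x3 intrinsics, pixels), "k1" (the pictures are not rectified: a ray, as slopes to the right and down, at radius r is drawn at 1 + k1 r^2 times it, then the intrinsics apply), "R" (3x3) and "t" (3): a world point X has camera coordinates R X + t. Camera axes: x right, y down, z forward; pixel columns grow to the right and rows downward; lengths in m; the calibration is good to about 2 mm. A picture is of the moment at which its call begins. There is no depth.
- ctrl.close_job(): hands the job in; it is judged then, once.
Trained networks look in a picture, given as the dict that the camera call returned (one of the last four; its "shot" number tells which), for a name from the list of things; names that differ only in an ending like _2 or _b are one class to them, and where a whole thing is asked for, a point or a joint stands for the part that bears it (a point fixed in the world has none). Each returns a list of dicts, best first, with "p" (0 to 1); they miss things now and then, are a little off and sometimes report something else, mostly with a low value. They report only what shows in the picture. A call takes as long as a camera call.
- ctrl.search_frame(picture, name): "centre" ([column, row] in pixels, amid what is visible of it).
- ctrl.silhouettes(picture, name): "mask" (384x512 bool, what is visible of it) and "centre" ([column, row] in pixels, amid what is visible of it).
- ctrl.spot_point(picture, name): "centre" ([column, row] in pixels: a listed point, or the origin of a listed thing).
The state is a dict: "clock": time; "joint_pos": joint angles; "qvel": joint speeds; "tau": joint torques, N m; "tool_pos": TCP position; "orientation": TCP orientation; "force": force on the tool from outside, world axes, zero at the start; "moment": the same for the moment, N m; "opening": finger opening in m; "gripper_force": force on a finger pad.
Only numpy, scipy, OpenCV 4.12 (cv2) and the standard library are available. Lean on these libraries where they do the work, as an engineer would, in place of code of your own. Each camera call takes 0.05 s, during which the arm holds its last target. There are 200 camera calls.

TASK

The photometer's lamp is to be changed. The captive thumbscrew on top of the lamp house is already slackened, but its spring still holds its tip down in the lamp tray: draw it up lightly against the spring, feel for the place where its thread enters the collar, and unscrew it all the way up so that it stays parked. Then let go of it and pull the tray out by its handle as far as it will go; do not strain the screw or the tray, and leave everything else on the bench where it is.

Things in the scene. Friction and masses are not known exactly. Their poses are not given: they have to be found in the camera images.
- photometer: white bench photometer, fixed to the bench. Origin: centre of its underside; x to its rear, y to its lamp end, z up. Main body 280 (x) x 260 (y) x 165 mm high, covers up to 190 mm; at its +y end the lower lamp house, from y = 60 to its end face at y = 200 mm, top face 105 mm above the bench
- collar (a point): steel collar, 29 mm across, 3 mm proud of the lamp house top, that holds the screw. The point lies on the screw's axis, level with the lamp house's top face (x -30, y 145 mm in the photometer's frame). Its right-hand thread is inside, unseen: one start, 16 mm rise a turn (2.5 mm a rad), a third of a turn long, entered through a mouth about 0.4 rad wide in its blind lower face. Over 25 N ruins it
- screw: captive steel thumbscrew: round knurled head 26 mm across, 26 mm high, underside 14 mm above the lamp house's top at rest; slides and turns on its vertical axis. Origin on the axis, level with the lamp house's top at rest; rises with it. A spring pushes it down: 3 N at rest, 0.25 N more per mm raised. Turning takes about 0.05 N m. Not pulled up, it only spins
- knob (a point): centre of the knurled head, 27 mm above the lamp house's top at rest. Pulled up, the screw stops dead after about 2 mm on the collar's blind face, but comes up 10 mm where the thread's mouth is: less than a quarter turn anticlockwise (from above) of where it starts. Held 9 to 10 mm up and turned on anticlockwise, it enters the thread (within about 0.6 rad) and then climbs by itself
- screw_lift (a joint): how far the screw is raised (m): 0 with its tip down in the tray's hole; about 0.008 at the foot of the thread; 0.0098 where its tip leaves the hole; about 0.0118 from the thread's end on (parked), about 2.1 rad past the mouth, where it rises no more and turns idly on a flat seat (for some 3 rad, then a stop). In the thread, too, friction keeps it where it is left
- lamp_tray: aluminium lamp tray in the lamp house, carrying a halogen lamp; grey front panel 108 mm wide (x), 74 mm high, closing the end face. Origin on the bench below the end face; axes as the photometer's; it slides out along +y. Until the screw is parked, its tip in the tray's hole (1.5 mm of play) locks the tray; more than 12 N against the tip bends it
- handle (a point): middle of the tray's steel D-handle: a round bar 12 mm thick, 64 mm long along the photometer's x axis, its centre 100 mm above the bench and 46 mm out from the front panel (40 mm free between bar and panel); at y = 251 mm in the photometer's frame with the tray shut, 331 mm when drawn out to its stop; about 2 N of friction
- dropper_a: amber glass dropper bottle, 52 mm across, 130 mm tall, a bystander
- dropper_b: larger amber glass dropper bottle, 60 mm across, 145 mm tall, a bystander
- beaker: glass beaker, 68 mm across, 90 mm tall, a bystander
- cuvette_stand: white cuvette stand, 45 x 95 x 46 mm, standing on the photometer's main top, a bystander
- screwdriver: screwdriver, 190 mm, lying on the bench beyond the lamp tray, a bystander
- timer: round yellow bench timer, 66 mm across, 20 mm high, a bystander
- waste_jar: brown jar with a white cap, 72 mm across, 100 mm tall, a bystander

How it is judged (in metres and radians):
On the way, in this order (a step that is already met when the one before it is completed fails the run):
1. the screw is pulled up through the mouth of the thread, the tray still shut (value of joint screw_lift between 0.007 and 0.0112 m and y of handle in the frame of photometer below 0.256 m), for 0.1 s.
2. the screw is driven up to the end of its thread, clear of the tray, which is still shut (value of joint screw_lift above 0.0112 m and y of handle in the frame of photometer below 0.261 m), for 0.3 s.
At the end, for the whole second after the job is handed in: the screw stays parked by itself, raised more than 11 mm (it is about 11.8 mm up at the thread's end), and the lamp tray is drawn out more than 74 mm of its 80 mm and at rest (value of joint screw_lift above 0.011 m and y of handle in the frame of photometer above 0.325 m and linear speed of lamp_tray below 0.01 m/s and velocity of joint screw_lift below 0.005 m/s); the robot touches nothing.
It fails at once if the thread is strained: more than 25 N between screw and collar (contact force between screw and photometer above 25 N).
It fails at once if the tray is forced against the screw's tip with more than 12 N (contact force between screw and lamp_tray above 12 N).
It fails at once if a bystander is disturbed (moved more than 30 mm) (distance of any of dropper_a, dropper_b, beaker, cuvette_stand, screwdriver, timer, waste_jar from where it was at the start of the episode above 0.03 m).
It also fails if it takes over 72 s, if anything falls off the work surface, if the arm or the gripper's body presses on something with over 40 N, if the wrist force passes 120 N, or if a joint passes its speed limit or range.

## Working session

There is one attempt and no reset: what is moved stays moved. The work goes in short steps, Python scripts to look and compute and a tool call to move; the robot and the scene stay as the last step left them, time stands still between calls to the robot, and variables do not carry over. Pictures are saved under pics/ and viewed, at most 10 in all, crops included, and the job is handed in when it is done.

Besides the shell and the picture viewer there is one more tool, called after "Emit:" as name(argument=value, ...), one argument or row to a line, values as JSON. carry_out: Moves the arm, as the interface text tells. Its arguments: {"type":"object","properties":{"deltas":{"type":"array"}},"required":["deltas"]}

```bash
mkdir -p pics; cat > h.py <<'E'
import numpy as np, cv2
from plant import ctrl
from scipy.optimize import least_squares
def ray(p,uv):
    K=p["camera_matrix"];d=np.array([(uv[0]-K[0,2])/K[0,0],(uv[1]-K[1,2])/K[1,1]]);s=d.copy()
    for _ in range(20): s=d/(1+p["k1"]*(s@s))
    R=np.array(p["R"]);v=R.T@np.array([s[0],s[1],1.]);return -R.T@np.array(p["t"]),v/np.linalg.norm(v)
def atz(p,uv,z):
    o,v=ray(p,uv);return o+v*(z-o[2])/v[2]
def tri(l):
    A=np.zeros((3,3));b=np.zeros(3)
    for o,v in l:
        M=np.eye(3)-np.outer(v,v);A+=M;b+=M@o
    return np.linalg.solve(A,b)
def save(p,n): cv2.imwrite("pics/"+n,p["color"][:,:,::-1])
E
python3 - <<'E'
from h import *
np.set_printoptions(precision=4,suppress=True)
o=ctrl.get_obs();print(o)
P={n:ctrl.snapshot(n) for n in("side","top","wrist")}
for n in P: save(P[n],n+"0.png")
for k in("knob","collar","handle","photometer","lamp_tray","screw"):
    l=[]
    for n in P:
        r=ctrl.spot_point(P[n],k)[:1]
        if r:
            print(k,n,np.round(r[0]["centre"],1),round(r[0]["p"],2))
            if r[0]["p"]>.4: l.append(ray(P[n],r[0]["centre"]))
    if len(l)>1: print("  ",tri(l))
cv2.imwrite("pics/all0.png",cv2.resize(np.hstack([P["side"]["color"],P["top"]["color"]])[:,:,::-1],(800,300)))
E
```

```text
{'clock': 0.0, 'joint_pos': array([ 83.5989,  20.5907,   0.6353,  -0.0209, -70.1346, -16.506 ]), 'qvel': array([ 0.0209, -0.0767, -0.0155, -0.0104,  0.1358, -0.0113]), 'tau': array([ -0.0023, -58.2717,  29.3044,   6.9974,   0.0068,  -0.0002]), 'tool_pos': array([0.2626, 0.6213, 0.2256]), 'orientation': array([179.9081,  -0.0068, -22.9143]), 'force': array([-0.4337, -0.1376, -0.2451]), 'moment': array([-0.019 ,  0.0128, -0.0067]), 'gripper_force': 0.0, 'opening': 0.08759940527753887}
knob side [270.7 205.2] 0.41
knob top [288.3 182.6] 0.6
   [ 0.56   -0.014   0.1323]
collar side [273.1 212.9] 0.71
collar top [291.9 181.9] 0.8
   [ 0.5656 -0.0263  0.0994]
handle side [252.6 198.5] 0.64
handle top [254.2 178.5] 0.74
   [0.5779 0.0963 0.0928]
photometer top [328. 185.] 0.61
lamp_tray side [354.2 227.7] 0.75
lamp_tray top [268.5 190. ] 0.6
   [ 0.6469 -0.1138  0.0543]
screw side [273.2 210.6] 0.37
screw top [287.3 184.1] 0.51
```

View pics/side0.png

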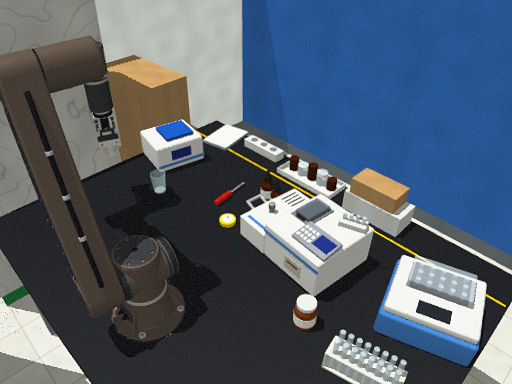

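View pics/top0.png

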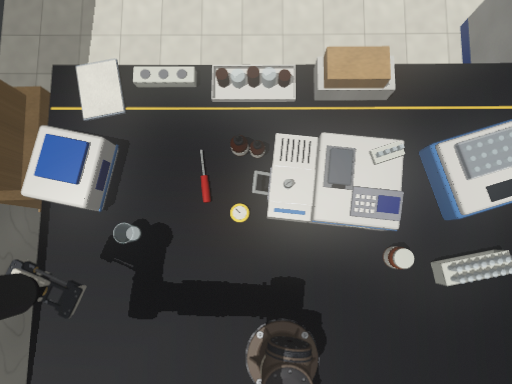

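The side view shows the photometer in the middle, with the knob at (271,207). The top view shows the knob at (288,183), the handle bar at about (255,182), the droppers at (240,147) and (257,149), and the timer at (240,213). I'll move over the lamp house next, winding yaw back to leave enough turning range.

```bash
cat >> h.py <<'E'
def units(d,yaw):
    a=np.radians(yaw);c,s=np.cos(a),np.sin(a)
    return np.array([c*d[0]+s*d[1], s*d[0]-c*d[1], -d[2]])/0.2
E
python3 - <<'E'
from h import *
d=(np.array([.54,-.01,.33])-[.263,.622,.227])/4
for k in range(4): print(np.round(units(d,-22.9-36*k),3))
E
```

```text
[ 0.626  0.593 -0.129]
[ 0.855  0.112 -0.129]
[ 0.758 -0.412 -0.129]
[ 0.37  -0.779 -0.129]
```

Emit:
carry_out(
  deltas=[
    [[0.12, 0.12, -0.05, 0.02, 1], [0.25, 0.24, -0.1, 0.04, 1], [0.37, 0.36, -0.15, 0.06, 1], [0.5, 0.48, -0.2, 0.08, 1], [0.626, 0.593, -0.25, 0.1, 1]],
  ],
)

```text
clock: 1.55
tool_pos: [0.3323, 0.4624, 0.2771]
orientation: [-180.0, 0.0, -59.2]
force: [0.9, -0.1, 0.3]
opening: 0.0877
gripper_force: 0.0
```

Emit:
carry_out(
  deltas=[
    [[0.17, 0.02, -0.05, 0.02, 1], [0.34, 0.04, -0.1, 0.04, 1], [0.51, 0.07, -0.15, 0.06, 1], [0.68, 0.09, -0.2, 0.08, 1], [0.855, 0.112, -0.25, 0.1, 1]],
  ],
)

```text
clock: 2.05
tool_pos: [0.4013, 0.3044, 0.3273]
orientation: [-180.0, 0.0, -95.2]
force: [0.8, 1.0, -0.2]
opening: 0.0873
gripper_force: 0.0
```

Emit:
carry_out(
  deltas=[
    [[0.15, -0.08, 0, 0.02, 1], [0.3, -0.16, 0, 0.04, 1], [0.45, -0.24, 0, 0.06, 1], [0.6, -0.33, 0, 0.08, 1], [0.758, -0.412, 0, 0.1, 1]],
  ],
)

```text
clock: 2.55
tool_pos: [0.4706, 0.1464, 0.3269]
orientation: [-180.0, 0.0, -131.2]
force: [1.2, -0.6, -0.0]
opening: 0.0876
gripper_force: 0.0
```

Emit:
carry_out(
  deltas=[
    [[0.07, -0.16, 0, 0.02, 1], [0.15, -0.32, 0, 0.04, 1], [0.22, -0.48, 0, 0.06, 1], [0.3, -0.64, 0, 0.08, 1], [0.37, -0.779, 0, 0.1, 1]],
  ],
)

```text
clock: 3.05
tool_pos: [0.5399, -0.0119, 0.3267]
orientation: [-180.0, 0.0, -167.2]
force: [-0.6, 0.8, 1.5]
opening: 0.0876
gripper_force: 0.0
```

```bash
cat > m.py <<'E'
from h import *
import sys
np.set_printoptions(precision=4,suppress=True)
o=ctrl.get_obs();print(o["clock"],o["tool_pos"],o["orientation"],o["joint_pos"])
P={n:ctrl.snapshot(n) for n in("wrist","top","side")}
save(P["wrist"],sys.argv[1])
print("cam",-np.array(P["wrist"]["R"]).T@P["wrist"]["t"])
Z=dict(knob=.132,collar=.108,handle=.1)
for k in("knob","collar","handle"):
    l=[]
    for n in P:
        r=ctrl.spot_point(P[n],k)[:1]
        if r:
            print(k,n,np.round(r[0]["centre"],1),round(r[0]["p"],2),atz(P[n],r[0]["centre"],Z[k]))
for k in("lamp_tray","dropper_a","timer","screwdriver","cuvette_stand"):
    for n in("wrist","top"):
        for r in ctrl.spot_point(P[n],k)[:2]: print(k,n,np.round(r["centre"]),round(r["p"],2),atz(P[n],r["centre"],.165 if k[0]=="c" else 0))
E
python3 m.py w1.png
```

```text
3.05 [ 0.5399 -0.0119  0.3267] [-179.9995    0.0218 -167.2255] [ 19.5401   4.8211  -6.8155   0.0032 -78.3417 -96.7663]
cam [ 0.4643 -0.0291  0.4845]
knob wrist [252.4 186. ] 0.72 [ 0.5561 -0.0125  0.132 ]
knob side [272.7 204.7] 0.64 [ 0.5654 -0.0156  0.132 ]
collar wrist [251.3 185.8] 0.78 [ 0.5624 -0.013   0.108 ]
collar top [286.8 182. ] 0.75 [ 0.5679 -0.0127  0.108 ]
collar side [270.5 212.3] 0.63 [ 0.5486 -0.0212  0.108 ]
handle wrist [316.2 203.5] 0.84 [0.5698 0.0902 0.1   ]
handle top [394.4 257.2] 0.67 [ 0.33   -0.3496  0.1   ]
handle side [253.9 196.2] 0.54 [0.5811 0.0995 0.1   ]
lamp_tray wrist [278. 181.] 0.96 [0.5708 0.0392 0.    ]
dropper_a wrist [314. 256.] 0.72 [0.7072 0.1494 0.    ]
dropper_a wrist [286. 249.] 0.62 [0.7055 0.0886 0.    ]
dropper_a top [257. 180.] 0.39 [0.5912 0.0866 0.    ]
timer wrist [344. 144.] 0.94 [0.4779 0.1386 0.    ]
timer top [242. 217.] 0.65 [0.4624 0.1379 0.    ]
screwdriver wrist [387. 226.] 0.65 [0.6102 0.2717 0.    ]
cuvette_stand wrist [ 10. 215.] 0.87 [ 0.6544 -0.3119  0.165 ]
cuvette_stand top [383. 155.] 0.84 [ 0.6436 -0.3049  0.165 ]
```

View pics/w1.png

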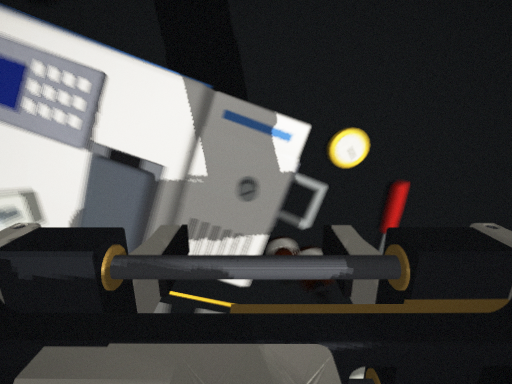

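The wrist view shows the knob at (248,188), the handle bar centred at about (317,205), and the lamp-house end edge running from (312,127) to (250,285). Next I'll refine the yaw and the knob position.

```bash
python3 - <<'E'
from h import *
np.set_printoptions(precision=4,suppress=True)
p=ctrl.snapshot("wrist")
a,b=atz(p,(311,126),.105),atz(p,(250,286),.105);print(a,b,np.degrees(np.arctan2(*(b-a)[1::-1])),np.linalg.norm(b-a))
a,b=atz(p,(327,185),.106),atz(p,(307,226),.106);print("bar",a,b,(a+b)/2,np.degrees(np.arctan2(*(b-a)[1::-1])))
r=ctrl.silhouettes(p,"knob")
for q in r[:2]: 
    ys,xs=np.nonzero(q["mask"]);print(q["p"],q["centre"],xs.min(),xs.max(),ys.min(),ys.max(),atz(p,q["centre"],.136))
c=p["color"][90:300,170:350]
cv2.imwrite("pics/w1c.png",cv2.resize(c,None,fx=2.8,fy=2.8,interpolation=cv2.INTER_CUBIC)[:,:,::-1])
E
```

```text
[0.4602 0.0505 0.105 ] [0.7312 0.0251 0.105 ] -5.348349756484913 0.27212832380861224
bar [0.5359 0.0972 0.106 ] [0.6054 0.0868 0.106 ] [0.5706 0.092  0.106 ] -8.49328391383783
0.6 [248.7, 192.0] 240 257 179 199 [ 0.5639 -0.014   0.136 ]
```

View pics/w1c.png

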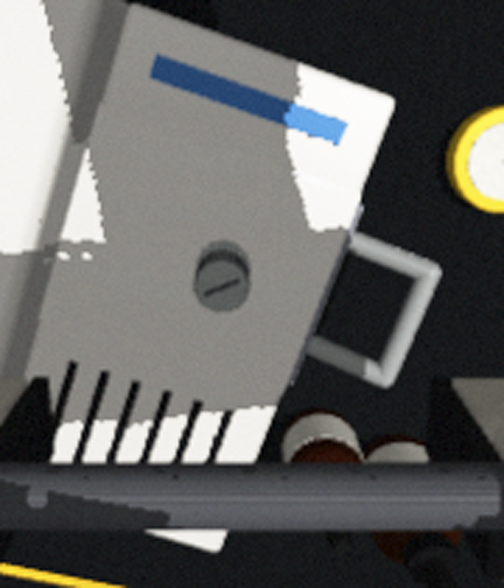

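Emit:
carry_out(
  deltas=[
    [[-0.03, -0.01, 0.16, 0, 1], [-0.06, -0.02, 0.32, 0, 1], [-0.098, -0.035, 0.48, 0, 1], [-0.098, -0.035, 0.64, 0, 1], [-0.098, -0.035, 0.75, 0, 1]],
  ],
)

```text
clock: 4.75
tool_pos: [0.5593, -0.0129, 0.1742]
orientation: [180.0, -0.1, -166.9]
force: [0.3, 0.7, -0.4]
opening: 0.0878
gripper_force: 0.0
```

Emit:
carry_out(
  deltas=[
    [[0, 0, 0.1, 0, 1], [0, 0, 0.2, 0, 1], [0, 0, 0.27, 0, 1], [0, 0, 0.27, 0, 0], [0, 0, 0.27, 0, 0]],
  ],
)

```text
clock: 5.25
tool_pos: [0.5604, -0.0127, 0.1228]
orientation: [-180.0, -0.0, -166.9]
force: [0.4, 1.1, 0.8]
opening: 0.0768
gripper_force: 0.0
```

```bash
python3 - <<'E'
from h import *
np.set_printoptions(precision=4,suppress=True)
o=ctrl.get_obs();print(o["tool_pos"],o["orientation"],o["force"],o["opening"])
p=ctrl.snapshot("wrist");save(p,"w2.png")
for k in("knob","handle","collar"):
  for r in ctrl.spot_point(p,k)[:1]: print(k,r["centre"],r["p"],atz(p,r["centre"],dict(knob=.132,handle=.1,collar=.105)[k]))
E
```

```text
[ 0.5604 -0.0127  0.1228] [-179.9806   -0.0124 -166.8945] [0.4028 1.0611 0.7623] 0.0767964033157431
knob [251.4, 248.2] 0.91 [ 0.5627 -0.0147  0.132 ]
handle [254.8, 231.7] 0.63 [ 0.5656 -0.012   0.1   ]
collar [252.8, 228.8] 0.8 [ 0.5615 -0.0144  0.105 ]
```

View pics/w2.png

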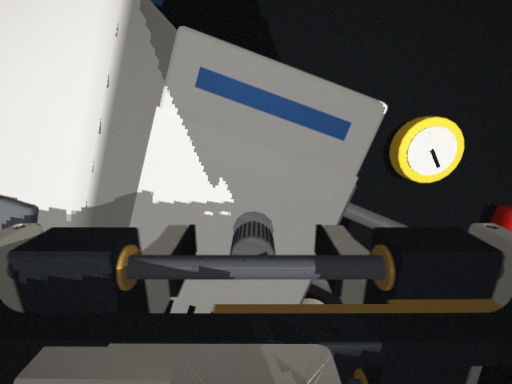

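The wrist view shows the knob at (253,235), standing between the open fingers. I'll centre by about 2 mm and close.

Emit:
carry_out(
  deltas=[
    [[-0.003, -0.009, 0, 0, 0], [-0.003, -0.009, 0, 0, -0.3], [-0.003, -0.009, 0, 0, -0.3], [-0.003, -0.009, 0, 0, -0.3], [-0.003, -0.009, 0, 0, -0.3]],
  ],
)

```text
clock: 5.95
tool_pos: [0.5611, -0.0142, 0.1226]
orientation: [-180.0, -0.0, -166.9]
force: [-0.3, 0.8, -0.7]
opening: 0.0311
gripper_force: 0.0
```

Emit:
carry_out(
  deltas=[
    [[0, 0, 0, 0, -0.6], [0, 0, 0, 0, -1], [0, 0, 0, 0, -1], [0, 0, 0, 0, -1], [0, 0, 0, 0, -1]],
  ],
)

```text
clock: 6.45
tool_pos: [0.5611, -0.0143, 0.1225]
orientation: [-180.0, -0.0, -166.9]
force: [-0.4, -0.8, 0.4]
opening: 0.0252
gripper_force: 30.0
```

Emit:
carry_out(
  deltas=[
    [[0, 0, -0.002, 0, -1], [0, 0, -0.004, 0, -1], [0, 0, -0.006, 0, -1], [0, 0, -0.0075, 0, -1], [0, 0, -0.0075, 0, -1]],
  ],
)

```text
clock: 6.95
tool_pos: [0.561, -0.0143, 0.124]
orientation: [-180.0, -0.0, -166.9]
force: [2.3, 0.1, -4.6]
opening: 0.0252
gripper_force: 30.0
```

Raised 1.5 mm with only the spring force (about 3.4 N) showing. I'll raise another 1 mm and start turning anticlockwise.

Emit:
carry_out(
  deltas=[
    [[0, 0, -0.001, 0, -1], [0, 0, -0.002, 0, -1], [0, 0, -0.003, 0, -1], [0, 0, -0.004, 0, -1], [0, 0, -0.004, 0, -1]],
  ],
)

```text
clock: 7.45
tool_pos: [0.561, -0.0143, 0.1247]
orientation: [180.0, -0.0, -166.9]
force: [1.8, -1.5, -8.0]
opening: 0.0252
gripper_force: 30.0
```

Emit:
carry_out(
  deltas=[
    [[0, 0, 0, -0.008, -1], [0, 0, 0, -0.016, -1], [0, 0, 0, -0.024, -1], [0, 0, 0, -0.024, -1], [0, 0, 0, -0.024, -1]],
  ],
)

```text
clock: 7.95
tool_pos: [0.5611, -0.0145, 0.1247]
orientation: [-180.0, -0.0, -158.3]
force: [2.4, -3.3, -8.6]
opening: 0.0252
gripper_force: 30.0
```

Emit:
carry_out(
  deltas=[
    [[0, 0, 0, -0.008, -1], [0, 0, 0, -0.016, -1], [0, 0, 0, -0.024, -1], [0, 0, 0, -0.024, -1], [0, 0, 0, -0.024, -1]],
  ],
)

```text
clock: 8.45
tool_pos: [0.5612, -0.0147, 0.1248]
orientation: [-180.0, -0.0, -149.7]
force: [4.2, -4.5, -8.4]
opening: 0.025
gripper_force: 30.0
```

Emit:
carry_out(
  deltas=[
    [[-0.0005, -0.002, 0, -0.008, -1], [-0.0005, -0.002, 0, -0.016, -1], [-0.0005, -0.002, 0, -0.024, -1], [-0.0005, -0.002, 0, -0.024, -1], [-0.0005, -0.002, 0, -0.024, -1]],
  ],
)

```text
clock: 8.95
tool_pos: [0.5613, -0.0148, 0.1249]
orientation: [-180.0, -0.0, -141.1]
force: [2.1, -4.4, -6.9]
opening: 0.0252
gripper_force: 30.0
```

Emit:
carry_out(
  deltas=[
    [[0, 0, 0, -0.008, -1], [0, 0, 0, -0.016, -1], [0, 0, 0, -0.024, -1], [0, 0, 0, -0.024, -1], [0, 0, 0, -0.024, -1]],
  ],
)

```text
clock: 9.45
tool_pos: [0.5615, -0.0149, 0.1252]
orientation: [-180.0, -0.0, -132.4]
force: [3.0, -4.3, -4.5]
opening: 0.0253
gripper_force: 30.0
```

Emit:
carry_out(
  deltas=[
    [[0.0008, -0.002, 0, -0.008, -1], [0.0008, -0.002, 0, -0.016, -1], [0.0008, -0.002, -0.003, -0.016, -1], [0.0008, -0.002, -0.006, -0.016, -1], [0.0008, -0.002, -0.0075, -0.016, -1]],
  ],
)

```text
clock: 9.95
tool_pos: [0.5616, -0.015, 0.1265]
orientation: [-180.0, -0.0, -126.7]
force: [2.1, -4.3, -4.4]
opening: 0.0251
gripper_force: 30.0
```

Emit:
carry_out(
  deltas=[
    [[0, 0, -0.006, 0, -1], [0, 0, -0.012, 0, -1], [0, 0, -0.018, 0, -1], [0, 0, -0.024, 0, -1], [0, 0, -0.026, 0, -1]],
  ],
)

```text
clock: 10.45
tool_pos: [0.5616, -0.015, 0.1316]
orientation: [-180.0, -0.0, -126.6]
force: [2.7, -5.0, -6.3]
opening: 0.0251
gripper_force: 30.0
```

Emit:
carry_out(
  deltas=[
    [[0, 0, -0.001, -0.012, -1], [0, 0, -0.001, -0.024, -1], [0, 0, -0.001, -0.036, -1], [0, 0, -0.001, -0.048, -1], [0, 0, -0.001, -0.048, -1]],
  ],
)

```text
clock: 10.95
tool_pos: [0.562, -0.0152, 0.1319]
orientation: [-180.0, -0.0, -109.2]
force: [4.0, -5.6, -6.9]
opening: 0.0254
gripper_force: 30.0
```

Emit:
carry_out(
  deltas=[
    [[0.002, -0.0033, 0, -0.01, -1], [0.002, -0.0033, 0, -0.02, -1], [0.002, -0.0033, 0, -0.03, -1], [0.002, -0.0033, 0, -0.03, -1], [0.002, -0.0033, 0, -0.03, -1]],
  ],
)

```text
clock: 11.45
tool_pos: [0.5623, -0.0154, 0.1318]
orientation: [-180.0, 0.0, -98.6]
force: [4.3, -3.3, -6.3]
opening: 0.0255
gripper_force: 30.0
```

Emit:
carry_out(
  deltas=[
    [[0, -0.002, 0, -0.01, -1], [0, -0.002, 0, -0.02, -1], [0, -0.002, 0, -0.03, -1], [0, -0.002, 0, -0.03, -1], [0, -0.002, 0, -0.03, -1]],
  ],
)

```text
clock: 11.95
tool_pos: [0.5626, -0.0154, 0.1318]
orientation: [-180.0, 0.0, -87.9]
force: [3.2, -2.7, -7.3]
opening: 0.0253
gripper_force: 30.0
```

Emit:
carry_out(
  deltas=[
    [[0, -0.002, 0, -0.01, -1], [0, -0.002, 0, -0.02, -1], [0, -0.002, 0, -0.03, -1], [0, -0.002, 0, -0.03, -1], [0, -0.002, 0, -0.03, -1]],
  ],
)

```text
clock: 12.45
tool_pos: [0.5628, -0.0154, 0.1317]
orientation: [180.0, 0.0, -77.1]
force: [1.3, -0.4, -6.1]
opening: 0.0254
gripper_force: 30.0
```

Emit:
carry_out(
  deltas=[
    [[0, 0, 0, -0.01, -1], [0, 0, 0, -0.02, -1], [0, 0, 0, -0.03, -1], [0, 0, 0, -0.03, -1], [0, 0, 0, -0.03, -1]],
  ],
)

```text
clock: 12.95
tool_pos: [0.5631, -0.0154, 0.132]
orientation: [-180.0, -0.0, -66.3]
force: [2.1, -0.6, -4.8]
opening: 0.0251
gripper_force: 30.0
```

Emit:
carry_out(
  deltas=[
    [[0.0006, -0.0015, 0, -0.01, -1], [0.0006, -0.0015, -0.001, -0.02, -1], [0.0006, -0.0015, -0.002, -0.03, -1], [0.0006, -0.0015, -0.002, -0.03, -1], [0.0006, -0.0015, -0.002, -0.03, -1]],
  ],
)

```text
clock: 13.45
tool_pos: [0.5634, -0.0153, 0.1323]
orientation: [-180.0, 0.0, -55.5]
force: [1.9, 0.5, -2.8]
opening: 0.0256
gripper_force: 30.0
```

Emit:
carry_out(
  deltas=[
    [[0, -0.001, -0.001, -0.0125, -1], [0, -0.001, -0.002, -0.025, -1], [0, -0.001, -0.003, -0.0375, -1], [0, -0.001, -0.004, -0.05, -1], [0, -0.001, -0.004, -0.05, -1]],
  ],
)

```text
clock: 13.95
tool_pos: [0.5637, -0.015, 0.1331]
orientation: [-179.9, -0.0, -37.4]
force: [2.0, 2.6, -3.4]
opening: 0.0252
gripper_force: 30.0
```

Emit:
carry_out(
  deltas=[
    [[0, -0.001, -0.001, -0.0125, -1], [0, -0.001, -0.002, -0.025, -1], [0, -0.001, -0.003, -0.0375, -1], [0, -0.001, -0.004, -0.05, -1], [0, -0.001, -0.004, -0.05, -1]],
  ],
)

```text
clock: 14.45
tool_pos: [0.5639, -0.0147, 0.1339]
orientation: [-179.9, -0.0, -19.4]
force: [2.1, 5.0, -3.4]
opening: 0.0252
gripper_force: 30.0
```

Emit:
carry_out(
  deltas=[
    [[0, -0.002, -0.001, -0.0125, -1], [0, -0.003, -0.002, -0.025, -1], [0, -0.003, -0.003, -0.0375, -1], [0, -0.003, -0.003, -0.05, -1], [0, -0.003, -0.003, -0.05, -1]],
  ],
)

```text
clock: 14.95
tool_pos: [0.564, -0.0142, 0.1345]
orientation: [-180.0, -0.0, -1.5]
force: [2.8, 4.9, -3.6]
opening: 0.0255
gripper_force: 30.0
```

Emit:
carry_out(
  deltas=[
    [[0, -0.002, 0, -0.0125, -1], [0, -0.002, 0, -0.025, -1], [0, -0.002, 0, -0.0375, -1], [0, -0.002, 0, -0.05, -1], [0, -0.002, 0, -0.05, -1]],
  ],
)

```text
clock: 15.45
tool_pos: [0.564, -0.0138, 0.1346]
orientation: [-180.0, -0.1, 16.6]
force: [2.1, 5.3, -1.7]
opening: 0.0251
gripper_force: 30.0
```

Emit:
carry_out(
  deltas=[
    [[0, -0.003, 0, -0.0125, -1], [0, -0.003, 0, -0.025, -1], [0, -0.003, 0, -0.0375, -1], [0, -0.003, 0, -0.05, -1], [0, -0.003, 0, -0.05, -1]],
  ],
)

```text
clock: 15.95
tool_pos: [0.5637, -0.0134, 0.1346]
orientation: [-180.0, -0.0, 34.5]
force: [2.3, 4.2, -1.1]
opening: 0.0254
gripper_force: 30.0
```

Emit:
carry_out(
  deltas=[
    [[0, -0.003, 0, -0.0125, -1], [0, -0.003, 0, -0.025, -1], [0, -0.003, 0, -0.0375, -1], [0, -0.003, 0, -0.05, -1], [0, -0.003, 0, -0.05, -1]],
  ],
)

```text
clock: 16.45
tool_pos: [0.5635, -0.013, 0.1346]
orientation: [180.0, -0.0, 52.5]
force: [3.2, 4.5, -1.9]
opening: 0.0253
gripper_force: 30.0
```

The force has settled and z is flat, so the screw is on its seat. I'll release it and rise.

Emit:
carry_out(
  deltas=[
    [[0, 0, 0, 0, -0.6], [0, 0, 0, 0, 0], [0, 0, 0, 0, 0.3], [0, 0, 0, 0, 0.3], [0, 0, 0, 0, 0.3]],
  ],
)

```text
clock: 16.95
tool_pos: [0.5629, -0.0137, 0.1344]
orientation: [-180.0, 0.0, 52.6]
force: [0.4, 0.3, -0.3]
opening: 0.0517
gripper_force: 0.0
```

Emit:
carry_out(
  deltas=[
    [[0, 0, -0.1, 0, 0.3], [0, 0, -0.25, 0, 0.3], [0, 0, -0.4, 0, 0], [0, 0, -0.5, 0, 0], [0, 0, -0.5, 0, -0.3]],
  ],
)

```text
clock: 17.45
tool_pos: [0.5647, -0.0133, 0.2378]
orientation: [179.8, -0.2, 52.7]
force: [0.3, -0.7, -0.4]
opening: 0.0409
gripper_force: 0.0
```

```bash
python3 - <<'E'
from h import *
o=ctrl.get_obs();y=o["orientation"][2];print(o["tool_pos"],y,units(np.array([.572,.0915,.2346])-o["tool_pos"],y),(y+5.35)/360)
E
```

```text
[ 0.56467821 -0.01334008  0.23778908] 52.67645427818784 [ 0.4390535  -0.28871835  0.01594542] 0.16118459521718845
```

Emit:
carry_out(
  deltas=[
    [[0.09, -0.06, 0, 0.02, -0.3], [0.18, -0.12, 0, 0.04, -0.3], [0.27, -0.18, 0, 0.06, -0.3], [0.36, -0.24, 0, 0.08, -0.3], [0.445, -0.285, 0, 0.1, -0.3]],
  ],
)

```text
clock: 17.95
tool_pos: [0.5713, 0.0928, 0.2337]
orientation: [180.0, 0.1, 16.4]
force: [0.1, -0.5, 1.3]
opening: 0.0306
gripper_force: 0.0
```

Emit:
carry_out(
  deltas=[
    [[0, 0, 0, 0.02, -0.3], [0, 0, 0, 0.04, -0.3], [0, 0, 0, 0.061, -0.3], [0, 0, 0, 0.061, -0.3], [0, 0, 0, 0.061, -0.3]],
  ],
)

```text
clock: 18.45
tool_pos: [0.5715, 0.0919, 0.2339]
orientation: [180.0, 0.0, -5.1]
force: [0.4, 0.3, -0.3]
opening: 0.031
gripper_force: 0.0
```

```bash
python3 - <<'E'
from h import *
np.set_printoptions(precision=4,suppress=True)
o=ctrl.get_obs();print(o["tool_pos"],o["orientation"],o["opening"])
for n in("wrist","side"):
  p=ctrl.snapshot(n)
  if n=="wrist": save(p,"w3.png")
  for k,z in(("knob",.144),("handle",.1),("collar",.105)):
    for r in ctrl.spot_point(p,k)[:1]: print(n,k,r["centre"],r["p"],atz(p,r["centre"],z))
E
```

```text
[0.5715 0.0919 0.2339] [179.9732   0.0444  -5.0652] 0.031009933916629314
wrist knob [364.7, 196.9] 0.62 [ 0.5617 -0.0154  0.144 ]
wrist handle [255.1, 180.7] 0.76 [0.5768 0.0909 0.1   ]
wrist collar [349.8, 186.2] 0.96 [ 0.5623 -0.0142  0.105 ]
side knob [275.1, 202.7] 0.57 [ 0.5693 -0.0236  0.144 ]
side handle [253.3, 197.7] 0.44 [0.5726 0.0943 0.1   ]
side collar [272.8, 213.4] 0.92 [ 0.5528 -0.0293  0.105 ]
```

View pics/w3.png

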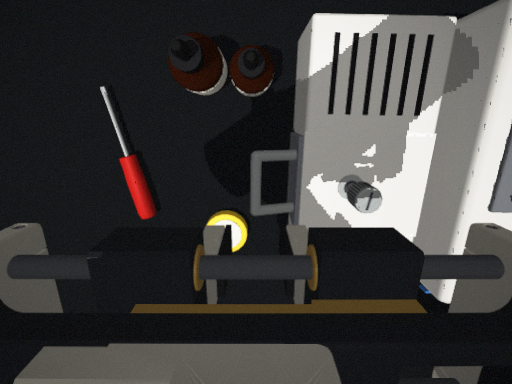

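The wrist view shows the bar at (256,183), midway between the fingers at about 255, and the raised knob at (365,197). I'll hook the bar with the inner finger, offset outwards so the gripper body stays clear of the knob.

Emit:
carry_out(
  deltas=[
    [[0.01, -0.06, 0.1, 0, 0], [0.01, -0.0615, 0.2, 0, 0], [0.01, -0.0615, 0.3, 0, 0], [0.01, -0.0615, 0.4, 0, 0], [0.01, -0.0615, 0.45, 0, 0]],
  ],
)

```text
clock: 19.35
tool_pos: [0.5741, 0.1038, 0.1426]
orientation: [179.9, 0.1, -5.3]
force: [0.6, 0.3, 0.3]
opening: 0.0439
gripper_force: 0.0
```

Emit:
carry_out(
  deltas=[
    [[0, 0, 0.06, 0, 0], [0, 0, 0.12, 0, 0], [0, 0, 0.18, 0, 0], [0, 0, 0.24, 0, 0], [0, 0, 0.28, 0, 0]],
  ],
)

```text
clock: 19.85
tool_pos: [0.5746, 0.104, 0.0872]
orientation: [180.0, 0.0, -5.3]
force: [-1.3, 0.0, -0.9]
opening: 0.0442
gripper_force: 0.0
```

No contact on the way down. Now a slow pull.

Emit:
carry_out(
  deltas=[
    [[0, -0.01, 0, 0, 0], [0, -0.02, 0, 0, 0], [0, -0.03, 0, 0, 0], [0, -0.04, 0, 0, 0], [0, -0.05, 0, 0, 0]],
  ],
)

```text
clock: 20.35
tool_pos: [0.5759, 0.1142, 0.0886]
orientation: [-180.0, -0.0, -5.3]
force: [0.1, -2.8, -1.7]
opening: 0.044
gripper_force: 1.1
```

Emit:
carry_out(
  deltas=[
    [[0, -0.02, 0, 0, 0], [0, -0.05, 0, 0, 0], [0, -0.08, 0, 0, 0], [0, -0.11, 0, 0, 0], [0, -0.14, 0, 0, 0]],
  ],
)

```text
clock: 20.85
tool_pos: [0.5788, 0.1427, 0.0886]
orientation: [-180.0, -0.0, -5.2]
force: [1.5, -1.8, -0.1]
opening: 0.0439
gripper_force: 1.4
```

Emit:
carry_out(
  deltas=[
    [[0, -0.03, 0, 0, 0], [0, -0.06, 0, 0, 0], [0, -0.09, 0, 0, 0], [0, -0.12, 0, 0, 0], [0, -0.14, 0, 0, 0]],
  ],
)

```text
clock: 21.35
tool_pos: [0.5811, 0.1705, 0.0884]
orientation: [-180.0, -0.0, -5.3]
force: [1.8, -2.5, 1.1]
opening: 0.0436
gripper_force: 1.2
```

Emit:
carry_out(
  deltas=[
    [[0, -0.01, 0, 0, 0], [0, -0.02, 0, 0, 0], [0, -0.03, 0, 0, 0], [0, -0.04, 0, 0, 0], [0, -0.05, 0, 0, 0]],
  ],
)

```text
clock: 21.85
tool_pos: [0.5819, 0.1799, 0.0883]
orientation: [180.0, 0.0, -5.3]
force: [0.9, -2.6, 1.1]
opening: 0.0438
gripper_force: 1.1
```

Emit:
carry_out(
  deltas=[
    [[0, -0.006, 0, 0, 0], [0, -0.012, 0, 0, 0], [0, -0.018, 0, 0, 0], [0, -0.024, 0, 0, 0], [0, -0.03, 0, 0, 0]],
  ],
)

```text
clock: 22.35
tool_pos: [0.5824, 0.1858, 0.0883]
orientation: [180.0, 0.0, -5.3]
force: [0.9, -1.8, 0.1]
opening: 0.0443
gripper_force: 1.1
```

Emit:
carry_out(
  deltas=[
    [[0, -0.003, 0, 0, 0], [0, -0.006, 0, 0, 0], [0, -0.009, 0, 0, 0], [0, -0.009, 0, 0, 0], [0, -0.009, 0, 0, 0]],
  ],
)

```text
clock: 22.85
tool_pos: [0.5825, 0.1871, 0.0883]
orientation: [180.0, 0.0, -5.3]
force: [1.2, -4.2, -0.5]
opening: 0.0441
gripper_force: 2.3
```

Emit:
carry_out(
  deltas=[
    [[0, -0.003, 0, 0, 0], [0, -0.006, 0, 0, 0], [0, -0.006, 0, 0, 0], [0, -0.006, 0, 0, 0], [0, -0.006, 0, 0, 0]],
  ],
)

```text
clock: 23.35
tool_pos: [0.5825, 0.1873, 0.0883]
orientation: [179.9, 0.0, -5.3]
force: [3.0, -8.6, 0.8]
opening: 0.0439
gripper_force: 4.2
```

At the stop: the force rises and there is no further travel. I'll back off and lift out.

Emit:
carry_out(
  deltas=[
    [[0, 0.03, 0, 0, 0], [0, 0.05, 0, 0, 0], [0, 0.05, -0.05, 0, 0], [0, 0.05, -0.15, 0, 0], [0, 0.05, -0.25, 0, 0]],
  ],
)

```text
clock: 23.85
tool_pos: [0.5817, 0.1791, 0.1395]
orientation: [-180.0, 0.0, -5.3]
force: [0.5, 0.0, 0.3]
opening: 0.0437
gripper_force: 0.0
```

Emit:
carry_out(
  deltas=[
    [[0, 0, -0.15, 0, 0], [0, 0, -0.3, 0, 0], [0, 0, -0.4, 0, 0], [0, 0, -0.4, 0, 0], [0, 0, -0.4, 0, 0]],
  ],
)

```text
clock: 24.35
tool_pos: [0.5817, 0.1793, 0.2193]
orientation: [-179.9, -0.1, -5.3]
force: [0.1, -0.0, -1.1]
opening: 0.0436
gripper_force: 0.0
```

```bash
python3 - <<'E'
from h import *
np.set_printoptions(precision=4,suppress=True)
o=ctrl.get_obs();print(o["tool_pos"],o["force"])
p=ctrl.snapshot("wrist");save(p,"w4.png")
for k,z in(("knob",.144),("handle",.1),("collar",.105)):
    for r in ctrl.spot_point(p,k)[:1]: print(k,r["centre"],r["p"],atz(p,r["centre"],z))
E
```

```text
[0.5817 0.1793 0.2193] [ 0.1379 -0.0248 -1.0846]
knob [462.9, 202.8] 0.93 [ 0.5628 -0.0133  0.144 ]
handle [262.3, 187.1] 0.69 [0.583  0.1711 0.1   ]
collar [435.4, 194.7] 0.78 [ 0.559  -0.0134  0.105 ]
```

View pics/w4.png

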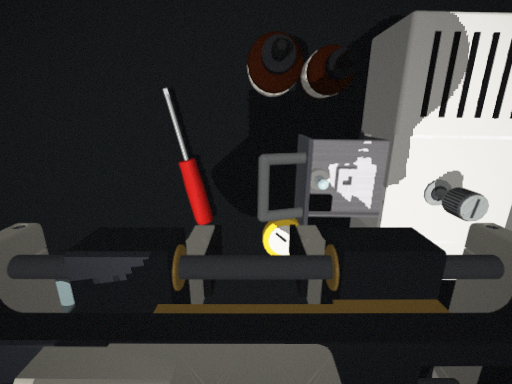

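The wrist view shows the tray drawn out with its lamp at (322,183), the bar at (264,187) after about 80 mm of travel, the knob still raised at (463,203), and the bystanders in place.

```bash
python3 -c "
from plant import ctrl
print(ctrl.close_job())"
```

```text
the job is handed in; nothing more can be done
None
```

I unscrewed the thumbscrew until it sat parked, then released it and drew the lamp tray out about 80 mm to its stop. The gripper is clear and the job is handed in at about 24 s; the hand-in call gave no verdict.

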